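Clip the lamp bar into its flap and hold the flap on balance

TASK

Press the loose white lamp bar down into the sprung clip on the light stand's flap, while the flap lies flat, until the jaw snaps shut over the tube, and let go of the lamp. Then take the flap by its bar handle and swing it gently up to its over-centre balance point, straight upright above its hinge, without letting it drop back or tip over backwards. Finish while still gripping the handle and holding the flap upright and still (its hinge is slack and will be tightened while you hold), and leave everything else on the bench alone.

Things in the scene. Friction and masses are not known exactly. Their poses are not given: they have to be found in the camera images.
- lamp: loose lamp bar, 0.12 kg: a white round tube 22 mm in diameter and 140 mm long between two black square end caps (30 x 30 mm, 22 mm long), 180 mm long in all. Origin at its centre; its y axis runs along the tube. It lies flat on the bench with its axis 15 mm above it, and looks the same turned by a half turn. A screwdriver also lies on that side of the bench.
- stand: fixed light stand: grey base plate 190 x 250 x 12 mm, two 74 mm high hinge posts at y = +/-116 mm, the flap hinged between them. Origin on the bench straight under the middle of the hinge axis (62 mm up); -x points from hinge to handle, roughly towards the robot; y along the hinge. Place and yaw vary.
- flap (a joint): flap angle: 0 = lying flat on its stop, handle towards the robot (start); 1.57 = straight upright above the hinge, its balance point with the lamp clipped in; 2.5 = fallen over backwards. No spring, almost no friction: released anywhere else it falls.
- flap_hinge (a point): point on the hinge axis, middle of its length, 62 mm above the bench. The flap's aluminium panel is 6 mm thick, 200 mm wide, reaches 130 mm from the hinge, its top face 3 mm below the hinge axis when flat; 0.42 kg with fittings.
- flap_handle (a point): middle of the handle: a round steel bar 12 mm thick, 118 mm long, parallel to the hinge and 170 mm from it, on two thin arms 55 mm either side of the middle; free gap of 34 mm between bar and panel. 62 mm above the bench when flat. It can turn between finger pads as the flap swings.
- flap_seat (a point): where the lamp's centre belongs: lamp axis parallel to the hinge, 75 mm from it towards the handle, 24 mm above the panel (83 mm above the bench when flat). Clip entered from above; it holds the tube 40 mm either side of the middle (each 12 mm wide, up to 21 mm above the seat): saddle below, fixed wall on the hinge side, sprung jaw arm on the handle side; free between for fingers.
- jaw (a joint): opening angle of the sprung jaw (both arms are one piece, hinged at the panel): 0 = empty and shut, about 0.02 shut on the lamp tube; opens to about 0.13 as the tube is pressed down past it (about 3 to 10 N) and springs back by itself.
- screwdriver: bystander: screwdriver about 200 mm long lying on the bench, on the same side as the lamp; origin at its underside.
- carton_pair: bystander: two stacked white cartons as one piece, 55 x 85 x 48 mm, left of the stand.
- tape: bystander: roll of tape lying flat, 100 mm in diameter, 48 mm high, left of the stand.
- dish: bystander: small black dish, 72 mm wide, 30 mm high, front left of the stand.
- tumbler: bystander: dark steel drinking tumbler, 80 mm wide, 105 mm high, back right; origin at its underside.
Things that resemble listed ones, but are neither listed nor needed, are in the scene too. What is meant by the lamp is not pink, and is the larger of those in its own colour.

How it is judged:
On the way:
1. the lamp sits in the clip with the jaw shut on it, let go, the flap still lying flat (x of lamp in the frame of flap_seat between -0.004 and 0.004 m and y of lamp in the frame of flap_seat between -0.025 and 0.025 m and z of lamp in the frame of flap_seat between -0.004 and 0.004 m and angle between the y axis of lamp and the y axis of flap_seat, either way round below 0.1 rad and value of joint jaw below 0.07 rad and contact force between the fingers and lamp below 0.1 N and value of joint flap below 0.1 rad), for 0.2 s.
At the end, for the whole second after the job is handed in: Fingers grip the handle (over 1 N, TCP within 60 mm of its middle) and hold the flap still, within 0.1 rad of upright; the lamp is in the clip within 4 mm of its seat across and in depth, 25 mm and 0.1 rad along, jaw shut on it, fingers off it (x of lamp in the frame of flap_seat between -0.004 and 0.004 m and y of lamp in the frame of flap_seat between -0.025 and 0.025 m and z of lamp in the frame of flap_seat between -0.004 and 0.004 m and angle between the y axis of lamp and the y axis of flap_seat, either way round below 0.1 rad and value of joint jaw below 0.07 rad and contact force between the fingers and lamp below 0.1 N and contact force between the fingers and stand above 1 N and distance between the grasp point and flap_handle below 0.06 m and value of joint flap between 1.47 and 1.67 rad and velocity of joint flap between -0.08 and 0.08 rad/s); the arm keeps its last pose, push and grip.
It fails at once if the flap tips over backwards past its balance point (value of joint flap above 1.9 rad).
It fails at once if the flap is flung or falls (velocity of joint flap above 2.5 rad/s or velocity of joint flap below -2.5 rad/s).
It fails at once if a bystander is disturbed (distance of any of screwdriver, carton_pair, tape, dish, tumbler from where it was at the start of the episode above 0.03 m).
It also fails if it takes over 58 s, if anything falls off the work surface, if the arm or the gripper's body presses on something with over 40 N, if the wrist force passes 120 N, or if a joint passes its speed limit or range.

ROBOT

A 6-joint arm with a two-finger parallel gripper is mounted at the origin on the work surface. World frame = base frame: x ahead of the robot, y to its left, z up, the work surface at z = 0. Lengths are in m, angles in rad, forces in N, time in s.
With the tool pointing down it reaches from about 0.375 to 0.825 m from the base axis. Payload 5.5 kg.
Tool frame: the origin (TCP) lies between the finger pads, 19 mm behind the fingertips; this is the grasp point; z points along the fingers, y is the line along which they close (so a half turn about z gives the same grasp; the last joint's range is limited). The gripper opens to 85 mm and grips with 20 to 120 N. Pads are 22 mm wide; open, the fingers measure 114 mm over their backs; the gripper's body (76 mm by 85 mm) begins 54 mm behind the grasp point. The pads swing forward as they close: fully open they stand 13 mm farther back than shut.
Start: joints at [-1.27, 0.314, -0.047, 1.21, 0, 1.571], TCP at [0.178, -0.573, 0.25] pointing down, gripper open.
Joint ranges: [-2.67, 2.67], [-0.69, 1.73], [-1.03, 1.25], [-2.08, 2.16], [-1.42, 1.45], [-3.14, 3.14]. Speed limits (rad/s): [2.39, 2.39, 3.01, 3.14, 3.14, 3.14].

INTERFACE

Orientations are given as [roll, pitch, yaw] about the fixed x, y, z axes, in that order (R = Rz(yaw) Ry(pitch) Rx(roll)).
In Python, from station import robot gives the robot as it stands.
- The arm moves only by the shell command python3 -m pendant 'ROWS' [FORCE]. ROWS is JSON, a list of rows, each an object of numbers: "dx", "dy", "dz": the shift along the tool's x, y, z in cm; "ax", "ay", "az": the turn, a rotation vector about the tool's x, y, z in degrees; "hand": the closure, from 0 (fully open) to 1 (shut). In form: [{"dx": .., "dy": .., "dz": .., "ax": .., "ay": .., "az": .., "hand": ..}, ...]. A call has 1 to 10 rows; each row is the pose to reach, as a shift and turn from the pose commanded when the call began, along the tool's axes at that moment; what a row does not reach only later rows make up. A row lasts 1/8 s, in which the tool goes at most 62.5 mm and 10.7 degrees, less where a joint would pass 70% of its speed; a pose out of reach is approached as far as the arm can. A call with a gripper value outside its range is refused whole. The fingers move at their own pace and stop on an object; FORCE is the grip in N (left out, the last holds). Time passes only in rows, so rows that repeat a pose let the fingers close. It gives the time, the measured TCP pose, the force, the opening and the grip force at its end, in the units of the state.
- robot.sense(): the state, without advancing time (a new reading comes with each control period).
- robot.snapshot(name): name is "scene" or "top" or "wrist"; returns the picture (400x640x3 uint8, blue, green, red); there is no depth.
- robot.calibration(name): a dict with "camera_matrix" (3x3 intrinsics, pixels), "R" (3x3) and "t" (3): a world point X has camera coordinates R X + t. Camera axes: x right, y down, z forward; pixel columns grow to the right and rows downward; lengths in m; the calibration is good to about 2 mm. A picture is of the moment at which its call begins: read the wrist's pose just before it. calibration takes no time and is no camera call; for the wrist camera it gives the pose at the moment of the call.
- robot.finish_job(): hands the job in; it is judged then, once.
Trained networks look in the newest picture that a camera, given by its name, has taken for a name from the list of things; names that differ only in an ending like _2 or _b are one class to them, and where a whole thing is asked for, a point or a joint stands for the part that bears it (a point fixed in the world has none). Each returns a list of dicts, best first, with "conf" (0 to 1); they miss things now and then, are a little off and sometimes report something else, mostly with a low value. They report only what shows in the picture. A call takes as long as a camera call. They do not tell look-alikes from the thing itself.
- robot.boxes_of(camera, query): "rect" ([left, top, right, bottom] in pixels, round what is visible of it).
- robot.regions_of(camera, query): "pixels" (400x640 bool, what is visible of it) and "rect" ([left, top, right, bottom] in pixels, round what is visible of it).
The state is a dict: "time": time; "q": joint angles; "joint_velocities": joint speeds; "effort": joint torques, N m; "eef_pos": TCP position; "tool_rot": TCP orientation; "contact_force": force on the tool from outside, world axes, zero at the start; "moment": the same for the moment, N m; "gripper_width": finger opening in m; "grasp_force": force on a finger pad.
Only numpy, scipy, OpenCV 4.12 (cv2) and the standard library are available. Lean on these libraries where they do the work, as an engineer would, in place of code of your own. Each camera call takes 0.05 s, during which the arm holds its last target. There are 200 camera calls.

## Working session

There is one attempt and no reset: what is moved stays moved. The work goes in short steps, Python scripts to look and compute and a shell command to move; the robot and the scene stay as the last step left them, time stands still between calls to the robot, and variables do not carry over. Pictures are saved under pics/ and viewed, at most 10 in all, crops included, and the job is handed in when it is done.

```bash
mkdir -p pics; ls; python3 - <<'E'
from station import robot
import cv2
for n in("scene","top"):
    im=robot.snapshot(n); cv2.imwrite(f"pics/{n}0.png",im)
    for q in("lamp","stand","flap_handle","screwdriver","tumbler"):
        print(n,q,[(round(b["conf"],2),[int(v) for v in b["rect"]]) for b in robot.boxes_of(n,q)][:5])
s=robot.sense();print(s["time"],s["eef_pos"],s["tool_rot"],s["contact_force"])
E
```

```text
pics
scene lamp [(0.8, [167, 169, 208, 206]), (0.7, [178, 213, 190, 245]), (0.64, [216, 228, 268, 256])]
scene stand []
scene flap_handle [(0.78, [330, 197, 401, 246])]
scene screwdriver [(0.7, [219, 201, 274, 220])]
scene tumbler [(0.62, [275, 252, 303, 287])]
top lamp [(0.73, [376, 167, 435, 189]), (0.66, [463, 181, 488, 233])]
top stand [(0.69, [214, 135, 305, 223])]
top flap_handle [(0.67, [221, 152, 297, 224])]
top screwdriver [(0.55, [337, 108, 365, 140])]
top tumbler [(0.94, [336, 110, 364, 139])]
0.6 [ 0.1777745  -0.57305609  0.25000658] [-3.14159259e+00  2.29734888e-06  3.00825869e-01] [-0.02575488  0.17041143 -0.13981946]
```

View pics/top0.png

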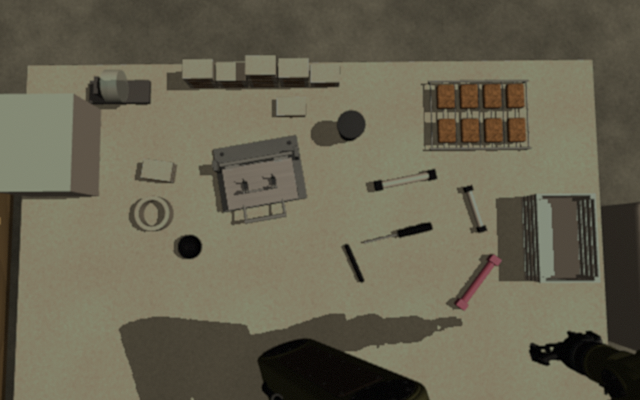

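View pics/scene0.png

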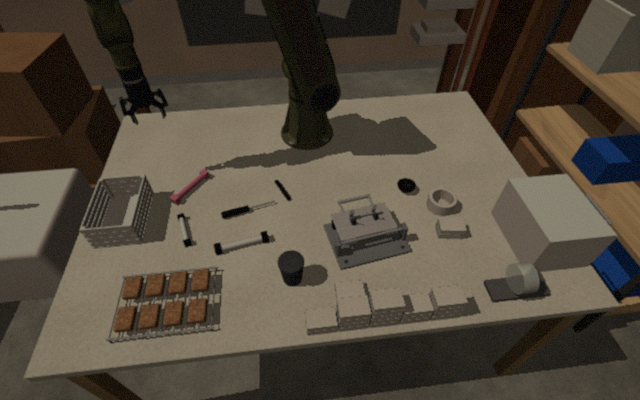

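The top picture shows three lamp-like bars: white at (402,181) about 70 px long, white at (473,208) about 48 px, and pink at (478,283). The lamp is the white one at (402,181), because it is the larger of the two white bars. The stand is at (258,180), with its handle at (258,213) towards the robot. I'll confirm this in an enlarged crop.

```bash
cat > h.py <<'E'
import numpy as np
from station import robot
def ray(cal,px,z):
    K,R,t=(np.array(cal[k]) for k in("camera_matrix","R","t"))
    c=-R.T@t.ravel(); d=R.T@np.linalg.solve(K,[px[0],px[1],1.])
    return c+d*(z-c[2])/d[2]
def proj(cal,X):
    K,R,t=(np.array(cal[k]) for k in("camera_matrix","R","t"))
    p=K@(R@np.array(X)+t.ravel()); return p[:2]/p[2]
E
python3 - <<'E'
import cv2,numpy as np
from h import *
im=cv2.imread("pics/top0.png")
a=cv2.resize(im[130:240,200:320],None,fx=5,fy=5,interpolation=cv2.INTER_CUBIC)
b=cv2.resize(im[155:245,360:500],None,fx=5,fy=5,interpolation=cv2.INTER_CUBIC)
cv2.imwrite("pics/stand.png",cv2.convertScaleAbs(a,alpha=1.4));cv2.imwrite("pics/lamps.png",cv2.convertScaleAbs(b,alpha=1.4))
c=robot.calibration("top")
for n,p in dict(l1=(369,186),l2=(435,175),s1=(465,187),s2=(482,230),h1=(232,218),h2=(286,211)).items(): print(n,ray(c,p,.015 if n[0]!='h' else .062).round(4))
E
```

```text
l1 [ 0.5703 -0.1774  0.015 ]
l2 [ 0.6009 -0.3695  0.015 ]
s1 [ 0.5652 -0.4552  0.015 ]
s2 [ 0.4405 -0.4999  0.015 ]
h1 [0.4784 0.213  0.062 ]
h2 [0.497  0.0615 0.062 ]
```

View pics/stand.png

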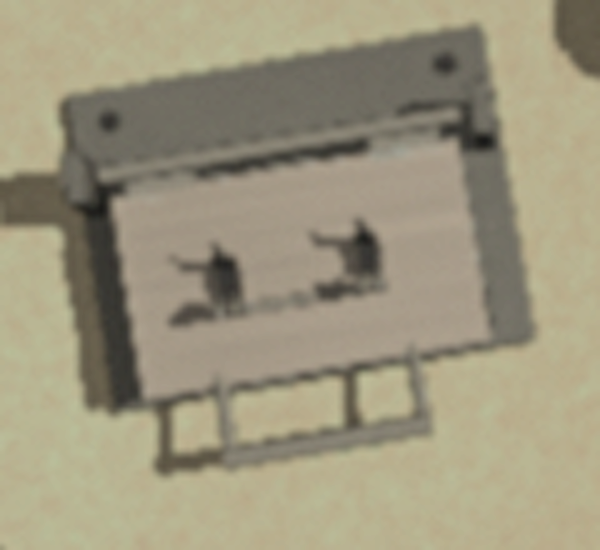

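View pics/lamps.png

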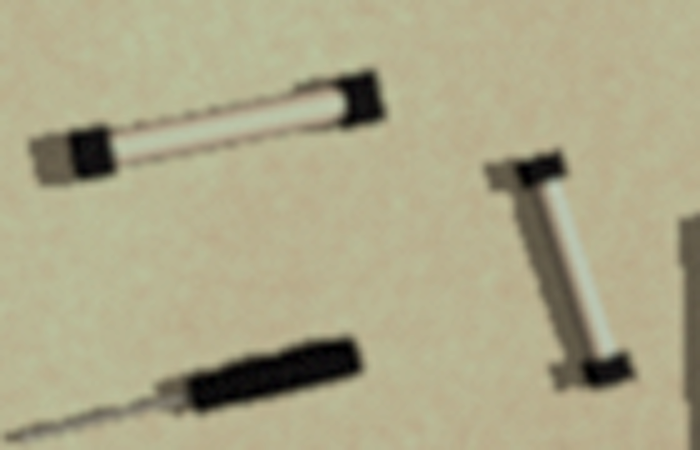

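The enlarged crop confirms it. The lamp has cap centres at crop (93,153) and (365,97), about 158 mm apart. The other white bar is visibly smaller, and the screwdriver lies below the lamp. The stand's handle bar runs from crop (228,458) to (430,424). Next I'll fit both poses.

```bash
python3 - <<'E'
from h import *
from scipy.optimize import least_squares
c=robot.calibration("top")
f=lambda p,o:((np.array(p)+.5)/5-.5+o)
A=ray(c,f((93,153),(360,155)),.02);B=ray(c,f((365,97),(360,155)),.02)
print("lamp",A,B,(A+B)/2,np.linalg.norm(A-B),"yaw",np.arctan2(*(A-B)[[1,0]])-np.pi/2)
o=(200,130)
L=[((-.170,.059,.065),(228,458)),((-.170,-.059,.065),(430,424)),((-.13,.1,.059),(143,402)),((-.13,-.1,.059),(490,340)),((9,.125,.012),(62,100)),((9,-.125,.012),(480,28)),((-9,-.125,.012),(532,342))]
def r(v):
    x,y,w,b=v;R=[]
    for P,p in L:
        X=P[0] if abs(P[0])<1 else (b if P[0]>0 else b-.19)
        g=(x+np.cos(w)*X-np.sin(w)*P[1],y+np.sin(w)*X+np.cos(w)*P[1],P[2])
        R+=list(proj(c,g)-f(p,o))
    return R
s=least_squares(r,[.65,.15,.1,.05]);print("stand",s.x,np.round(s.fun,1))
x,y,w,_=s.x
for n,X,z in(("handle",-.17,.062),("seat",-.075,.083)):print(n,x+np.cos(w)*X,y+np.sin(w)*X,z)
print(robot.sense()["q"])
E
```

```text
lamp [ 0.5719022  -0.20348353  0.02      ] [ 0.60325533 -0.3614063   0.02      ] [ 0.58757877 -0.28244492  0.02      ] 0.16100503059643012 yaw 0.19598609413181878
stand [0.64581785 0.14866756 0.16924836 0.05763715] [-1.   0.3  0.2 -0.3 -0.4  0.1  0.2  0.  -0.1  0.1  0.  -0.4  0.9  0.2]
handle 0.47824687366776353 0.12003250551186564 0.062
seat 0.5718894807132469 0.136034447447931 0.083
[-1.26998710e+00  3.13497816e-01 -4.70868521e-02  1.21021173e+00
 -2.29734998e-06  1.57077968e+00]
```

```bash
python3 -m pendant '[{"dx":47.8,"dy":-15.6,"dz":3,"az":-84,"hand":0.3},{"dx":47.8,"dy":-15.6,"dz":3,"az":-84,"hand":0.3},{"dx":47.8,"dy":-15.6,"dz":3,"az":-84,"hand":0.3},{"dx":47.8,"dy":-15.6,"dz":3,"az":-84,"hand":0.3},{"dx":47.8,"dy":-15.6,"dz":3,"az":-84,"hand":0.3},{"dx":47.8,"dy":-15.6,"dz":3,"az":-84,"hand":0.3},{"dx":47.8,"dy":-15.6,"dz":3,"az":-84,"hand":0.3},{"dx":47.8,"dy":-15.6,"dz":3,"az":-84,"hand":0.3},{"dx":47.8,"dy":-15.6,"dz":3,"az":-84,"hand":0.3},{"dx":47.8,"dy":-15.6,"dz":3,"az":-84,"hand":0.3}]' 40
python3 - <<'E'
from h import *
import cv2
im=robot.snapshot("wrist");c=robot.calibration("wrist");cv2.imwrite("pics/w1.png",im)
print(proj(c,(.5719,-.2035,.03)),proj(c,(.6033,-.3614,.03)))
np.save("w1.npy",c,allow_pickle=True)
s=robot.sense();print(s["time"],s["eef_pos"],s["tool_rot"],s["q"])
E
```

```text
[ -67.38159045 -615.05747372] [ 198.3452728  -573.08502686]
0.65 [ 0.17774996 -0.57305938  0.25002516] [3.14155784e+00 3.04385176e-05 3.00755725e-01] [-1.27001315e+00  3.13453738e-01 -4.71047661e-02  1.21020301e+00
 -3.04394735e-05  1.57082378e+00]invalid input
```

View pics/w1.png

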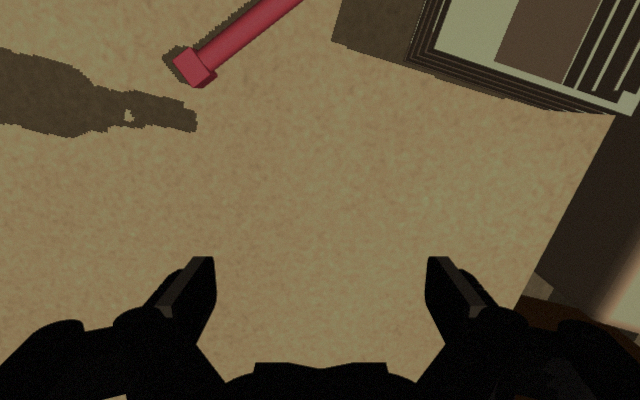

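The move was refused, so this picture still shows the start view: the pink bar and the basket, no lamp. I'll retry with every key filled in.

```bash
python3 -m pendant '[{"dx":6,"dy":-2,"dz":0,"ax":0,"ay":0,"az":-10,"hand":0.3},{"dx":12,"dy":-4,"dz":0,"ax":0,"ay":0,"az":-20,"hand":0.3},{"dx":18,"dy":-6,"dz":1,"ax":0,"ay":0,"az":-30,"hand":0.3},{"dx":24,"dy":-8,"dz":2,"ax":0,"ay":0,"az":-40,"hand":0.3},{"dx":30,"dy":-10,"dz":3,"ax":0,"ay":0,"az":-50,"hand":0.3},{"dx":36,"dy":-12,"dz":3,"ax":0,"ay":0,"az":-60,"hand":0.3},{"dx":42,"dy":-14,"dz":3,"ax":0,"ay":0,"az":-70,"hand":0.3},{"dx":47.8,"dy":-15.6,"dz":3,"ax":0,"ay":0,"az":-80,"hand":0.3},{"dx":47.8,"dy":-15.6,"dz":3,"ax":0,"ay":0,"az":-84,"hand":0.3},{"dx":47.8,"dy":-15.6,"dz":3,"ax":0,"ay":0,"az":-84,"hand":0.3}]' 40
python3 - <<'E'
from h import *
import cv2
im=robot.snapshot("wrist");c=robot.calibration("wrist");cv2.imwrite("pics/w2.png",im)
print(proj(c,(.5719,-.2035,.03)),proj(c,(.6033,-.3614,.03)))
np.save("w2.npy",c,allow_pickle=True)
s=robot.sense();print(s["time"],s["eef_pos"],s["tool_rot"],s["q"])
E
```

```text
time: 1.9
eef_pos: [0.5887, -0.2816, 0.2196]
tool_rot: [-3.141, -0.0, 1.768]
contact_force: [0.1, 0.6, 0.4]
gripper_width: 0.0594
grasp_force: 0.0
[319.70825959  84.11287802] [320.21487656 258.17763993]
1.95 [ 0.58800376 -0.282295    0.21977987] [-3.14106538e+00 -1.03309872e-04  1.76591536e+00] [-4.47481844e-01  4.25292444e-01  4.37426438e-02  1.18973054e+00
 -2.33280026e-04  9.28195484e-01]
```

```bash
python3 - <<'E'
from h import *
import cv2
r=robot.regions_of("wrist","lamp")
c=np.load("w2.npy",allow_pickle=True).item()
for b in r:
    m=b["pixels"];print(b["conf"],b["rect"],m.sum())
    v,u=np.nonzero(m);P=np.array([ray(c,(a,d),.018)[:2] for a,d in zip(u,v)])
    if len(P)<50:continue
    q=cv2.minAreaRect((P*1000).astype(np.float32));print(q,P.mean(0))
cv2.imwrite("pics/w2b.png",cv2.convertScaleAbs(cv2.imread("pics/w2.png"),alpha=1.3))
E
```

```text
0.97 [0.3, 275.9, 76.1, 352.9] 2124
((316.1719665527344, -492.117919921875), (43.65179443359375, 93.86439514160156), 59.45265579223633) [ 0.31785106 -0.49224969]
0.93 [236.6, 313.6, 275.9, 342.9] 799
((551.8423461914062, -461.1885681152344), (40.49207305908203, 37.467769622802734), 11.091543197631836) [ 0.55500351 -0.4608822 ]
```

View pics/w2b.png

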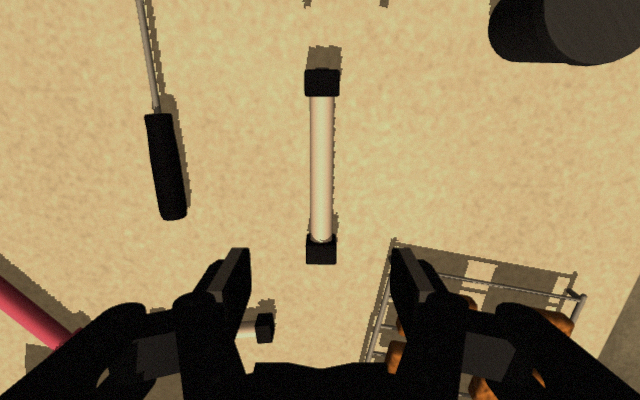

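The lamp is centred in the view. Its upper cap is at (322,82), its lower cap at (321,250), and the tube runs from about (321,96) to (320,236). The screwdriver is 150 px to the left, clear of the fingers.

```bash
python3 - <<'E'
from h import *
c=np.load("w2.npy",allow_pickle=True).item()
print(-np.array(c["R"]).T@np.array(c["t"]).ravel())
A=ray(c,(322,97),.026);B=ray(c,(320.5,235),.028);print(A,B,(A+B)/2,np.linalg.norm(A-B))
d=A-B;print("yaw",np.arctan2(-d[0],d[1]))
s=robot.sense();y=s["tool_rot"][2];e=(A+B)/2-s["eef_pos"]
print(s["eef_pos"],y,"dx",np.cos(y)*e[0]+np.sin(y)*e[1],"dy",np.sin(y)*e[0]-np.cos(y)*e[1])
E
```

```text
[ 0.57401356 -0.21215093  0.34446313]
[ 0.57585197 -0.21341606  0.026     ] [ 0.59907593 -0.33843956  0.028     ] [ 0.58746395 -0.27592781  0.027     ] 0.12717794108019614
yaw 0.18366343569305754
[ 0.58759299 -0.28272037  0.21992597] 1.7651257525923199 dx 0.006689623276263087 dy 0.0011850895907134559
```

```bash
python3 -m pendant '[{"dx":0.6,"dy":0.1,"dz":5,"ax":0,"ay":0,"az":0,"hand":0.3},{"dx":0.6,"dy":0.1,"dz":10,"ax":0,"ay":0,"az":0,"hand":0.3},{"dx":0.6,"dy":0.1,"dz":15,"ax":0,"ay":0,"az":0,"hand":0.3},{"dx":0.6,"dy":0.1,"dz":18,"ax":0,"ay":0,"az":0,"hand":0.3},{"dx":0.6,"dy":0.1,"dz":19.7,"ax":0,"ay":0,"az":0,"hand":0.3},{"dx":0.6,"dy":0.1,"dz":19.7,"ax":0,"ay":0,"az":0,"hand":0.3},{"dx":0.6,"dy":0.1,"dz":19.7,"ax":0,"ay":0,"az":0,"hand":0.9},{"dx":0.6,"dy":0.1,"dz":19.7,"ax":0,"ay":0,"az":0,"hand":0.9},{"dx":0.6,"dy":0.1,"dz":19.7,"ax":0,"ay":0,"az":0,"hand":0.9},{"dx":0.6,"dy":0.1,"dz":19.7,"ax":0,"ay":0,"az":0,"hand":0.9}]' 60
python3 -m pendant '[{"dx":0,"dy":0,"dz":0,"ax":0,"ay":0,"az":0,"hand":0.9},{"dx":0,"dy":0,"dz":0,"ax":0,"ay":0,"az":0,"hand":0.9},{"dx":0,"dy":0,"dz":0,"ax":0,"ay":0,"az":0,"hand":0.9},{"dx":0,"dy":0,"dz":-5,"ax":0,"ay":0,"az":0,"hand":0.9},{"dx":0,"dy":0,"dz":-10,"ax":0,"ay":0,"az":0,"hand":0.9},{"dx":0,"dy":0,"dz":-14,"ax":0,"ay":0,"az":0,"hand":0.9},{"dx":0,"dy":0,"dz":-16,"ax":0,"ay":0,"az":0,"hand":0.9},{"dx":0,"dy":0,"dz":-16,"ax":0,"ay":0,"az":0,"hand":0.9}]' 60
```

```text
time: 3.25
eef_pos: [0.5891, -0.277, 0.0249]
tool_rot: [3.139, 0.002, 1.767]
contact_force: [-0.8, 0.5, 7.1]
gripper_width: 0.0197
grasp_force: 58.8
time: 4.25
eef_pos: [0.5892, -0.2769, 0.1854]
tool_rot: [3.138, 0.003, 1.767]
contact_force: [0.1, 0.1, -1.3]
gripper_width: 0.02
grasp_force: 59.0
```

```bash
python3 -m pendant '[{"dx":5,"dy":0.8,"dz":-1,"ax":0,"ay":0,"az":0,"hand":0.9},{"dx":10,"dy":1.6,"dz":-2,"ax":0,"ay":0,"az":0.5,"hand":0.9},{"dx":15,"dy":2.4,"dz":-2,"ax":0,"ay":0,"az":1,"hand":0.9},{"dx":20,"dy":3.2,"dz":-2,"ax":0,"ay":0,"az":1.5,"hand":0.9},{"dx":25,"dy":4,"dz":-2,"ax":0,"ay":0,"az":1.5,"hand":0.9},{"dx":30,"dy":4.8,"dz":-2,"ax":0,"ay":0,"az":1.5,"hand":0.9},{"dx":35,"dy":5.6,"dz":-2,"ax":0,"ay":0,"az":1.5,"hand":0.9},{"dx":39,"dy":6.2,"dz":-2,"ax":0,"ay":0,"az":1.5,"hand":0.9},{"dx":40.8,"dy":6.4,"dz":-2,"ax":0,"ay":0,"az":1.5,"hand":0.9},{"dx":40.8,"dy":6.4,"dz":-2,"ax":0,"ay":0,"az":1.5,"hand":0.9}]'
python3 - <<'E'
from h import *
import cv2
im=robot.snapshot("wrist");c=robot.calibration("wrist")
np.save("w3.npy",c,allow_pickle=True)
s=robot.sense();print(s["time"],s["eef_pos"],s["tool_rot"])
x,y,w=.6458,.1487,.1692
def W(X,Y,Z):return (x+np.cos(w)*X-np.sin(w)*Y,y+np.sin(w)*X+np.cos(w)*Y,Z)
for P in[(-.17,.059,.068),(-.17,-.059,.068),(-.13,.1,.059),(-.13,-.1,.059),(-.066,.04,.104),(-.066,-.04,.104)]:
    p=proj(c,W(*P));print(P,p.round(1));cv2.circle(im,(int(p[0]),int(p[1])),3,(0,0,255),-1) if 0<p[0]<640 and 0<p[1]<400 else 0
cv2.imwrite("pics/w3.png",cv2.convertScaleAbs(im,alpha=1.3))
E
```

```text
time: 5.5
eef_pos: [0.5705, 0.1369, 0.2019]
tool_rot: [-3.14, 0.001, 1.742]
contact_force: [-0.3, -0.6, -1.4]
gripper_width: 0.0197
grasp_force: 59.0
5.55 [0.57075118 0.13587789 0.20215824] [-3.14024654e+00  8.08794249e-04  1.74116909e+00]
(-0.17, 0.059, 0.068) [188.6 113.2]
(-0.17, -0.059, 0.068) [203.8 264. ]
(-0.13, 0.1, 0.059) [244.   52.7]
(-0.13, -0.1, 0.059) [258.  302.5]
(-0.066, 0.04, 0.104) [336.8 147.1]
(-0.066, -0.04, 0.104) [335.4 262.9]
```

View pics/w3.png

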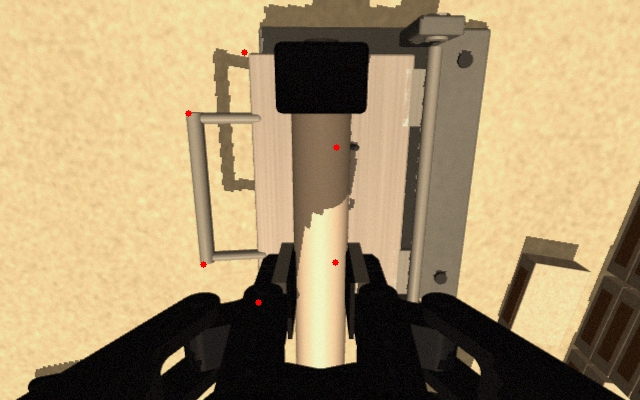

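The lamp hangs level over the panel. The handle bar shows from (196,115) to (207,262), about 4 px right of my prediction, and the panel's left edge from (249,54) to (261,250). The hinge rod is near x = 425. I'll refine with row profiles.

```bash
python3 - <<'E'
import cv2,numpy as np
g=cv2.cvtColor(cv2.imread("pics/w3.png"),cv2.COLOR_BGR2GRAY).astype(int)
for r in(150,170,220,235):print(r,"H",g[r-1:r+2,186:216].mean(0).astype(int).tolist())
for r in(80,100,150,200):print(r,"P",g[r-1:r+2,244:266].mean(0).astype(int).tolist())
for r in(80,110,180,230):print(r,"R",g[r-1:r+2,404:446].mean(0).astype(int).tolist())
for c in(220,235):print(c,"A",g[108:128,c].tolist(),g[245:268,c].tolist())
E
```

```text
150 H [222, 219, 205, 148, 132, 146, 157, 159, 159, 160, 160, 155, 148, 140, 128, 116, 104, 90, 69, 73, 147, 217, 215, 217, 214, 218, 217, 217, 213, 213]
170 H [219, 219, 218, 217, 205, 150, 138, 147, 157, 158, 160, 162, 158, 154, 145, 140, 127, 115, 103, 84, 62, 90, 175, 217, 216, 217, 216, 220, 217, 218]
220 H [215, 218, 221, 225, 228, 226, 222, 222, 221, 204, 151, 135, 148, 158, 161, 165, 167, 162, 152, 140, 132, 116, 109, 88, 69, 73, 150, 216, 218, 217]
235 H [215, 218, 219, 223, 220, 220, 218, 219, 222, 222, 217, 189, 132, 147, 155, 160, 164, 165, 167, 159, 147, 134, 124, 111, 94, 73, 65, 134, 219, 219]
80 P [218, 221, 221, 222, 214, 181, 157, 177, 185, 182, 186, 185, 186, 192, 193, 190, 189, 184, 184, 188, 190, 192]
100 P [219, 218, 219, 220, 219, 205, 163, 164, 179, 188, 185, 183, 186, 187, 192, 191, 189, 185, 183, 183, 187, 190]
150 P [205, 207, 210, 210, 211, 212, 210, 214, 194, 151, 177, 192, 188, 187, 193, 194, 191, 194, 193, 193, 187, 188]
200 P [216, 214, 217, 218, 214, 219, 217, 213, 214, 213, 197, 151, 173, 195, 195, 198, 202, 203, 201, 198, 201, 196]
80 R [191, 194, 1
[... 554 characters left out ...]
, 129, 129, 128, 133, 127, 125, 125, 120, 120, 124, 125, 121]
230 R [62, 57, 57, 57, 61, 61, 59, 56, 56, 78, 106, 123, 138, 147, 159, 170, 162, 160, 153, 140, 121, 106, 122, 122, 123, 124, 122, 124, 123, 124, 125, 123, 122, 124, 123, 121, 119, 117, 121, 120, 120, 123]
220 A [105, 106, 105, 106, 81, 70, 85, 108, 132, 155, 163, 181, 185, 161, 147, 136, 106, 102, 96, 96] [218, 216, 220, 218, 212, 176, 88, 59, 73, 98, 124, 139, 171, 183, 168, 175, 212, 218, 221, 218, 213, 214, 214]
235 A [218, 218, 218, 217, 152, 78, 85, 109, 128, 153, 162, 181, 180, 160, 150, 166, 211, 221, 215, 217] [212, 217, 220, 219, 221, 104, 56, 59, 89, 113, 141, 151, 174, 170, 176, 217, 227, 223, 223, 222, 224, 218, 218]
```

```bash
python3 - <<'E'
from h import *
from scipy.optimize import least_squares
c=np.load("w3.npy",allow_pickle=True).item()
def pts(l,z):return np.array([ray(c,p,z)[:2] for p in l])
H=pts([(197.4,150),(199.1,170),(203.8,220),(205,235)],.062)
P=pts([(249,80),(250,100),(252.5,150),(255,200)],.059)
R=pts([(431,80),(429,110),(423,180),(419,230)],.062)
A=pts([(235,117.5)],.062);B=pts([(235,255)],.062)
def loc(v,Q):
    d=Q-v[:2];C,S=np.cos(v[2]),np.sin(v[2]);return np.c_[d@[C,S],d@[-S,C]]
def res(v):return np.r_[loc(v,H)[:,0]+.17,loc(v,P)[:,0]+.13,loc(v,R)[:,0],loc(v,A)[:,1]-.055,loc(v,B)[:,1]+.055]
s=least_squares(res,[.646,.149,.169]);v=s.x;print(v,(s.fun*1000).round(1))
w=v[2];W=lambda X,Y=0:v[:2]+X*np.array([np.cos(w),np.sin(w)])
print("seat",W(-.075),"handle",W(-.17))
s=robot.sense();y=s["tool_rot"][2];e=W(-.075)-s["eef_pos"][:2]
print(y-np.pi/2,"dx",np.cos(y)*e[0]+np.sin(y)*e[1],"dy",np.sin(y)*e[0]-np.cos(y)*e[1])
# lamp lateral: tube col 321 near row 160
for z in(.19,.2): print("lamp",loc(v,pts([((291.5+350)/2,130),((297+346)/2,230),((275+368)/2,75)],z))*1000)
E
```

```text
[0.64762915 0.14897947 0.16289949] [-0.4 -0.5 -0.4 -0.5  0.1  0.1  0.2  0.3 -0.3  0.2  0.4  0.7 -0.2  0.2]
seat [0.57362206 0.13681597] handle [0.47987974 0.12140887]
0.1703727630598335 dx 0.0004377412312612924 dy 0.0029883620604635886
lamp [[-78.3760879   58.26294598]
 [-77.80611518  17.57142395]
 [-78.22923181  78.06577839]]
lamp [[-78.38883083  59.20517898]
 [-77.8605257   21.48839127]
 [-78.25271059  77.56033477]]
```

```bash
python3 -m pendant '[{"dx":0,"dy":0.3,"dz":2,"ax":0,"ay":0,"az":0.4,"hand":0.9},{"dx":0,"dy":0.3,"dz":4,"ax":0,"ay":0,"az":0.4,"hand":0.9},{"dx":0,"dy":0.3,"dz":6,"ax":0,"ay":0,"az":0.4,"hand":0.9},{"dx":0,"dy":0.3,"dz":7,"ax":0,"ay":0,"az":0.4,"hand":0.9},{"dx":0,"dy":0.3,"dz":8,"ax":0,"ay":0,"az":0.4,"hand":0.9},{"dx":0,"dy":0.3,"dz":8.5,"ax":0,"ay":0,"az":0.4,"hand":0.9},{"dx":0,"dy":0.3,"dz":9,"ax":0,"ay":0,"az":0.4,"hand":0.9},{"dx":0,"dy":0.3,"dz":9.4,"ax":0,"ay":0,"az":0.4,"hand":0.9},{"dx":0,"dy":0.3,"dz":9.4,"ax":0,"ay":0,"az":0.4,"hand":0.9}]'
python3 -m pendant '[{"dx":0,"dy":0,"dz":0.4,"ax":0,"ay":0,"az":0,"hand":0.9},{"dx":0,"dy":0,"dz":0.8,"ax":0,"ay":0,"az":0,"hand":0.9},{"dx":0,"dy":0,"dz":1.1,"ax":0,"ay":0,"az":0,"hand":0.9}]'
python3 -m pendant '[{"dx":0,"dy":0,"dz":0.3,"ax":0,"ay":0,"az":0,"hand":0.9},{"dx":0,"dy":0,"dz":0.3,"ax":0,"ay":0,"az":0,"hand":0.9}]'
```

```text
time: 6.68
eef_pos: [0.5752, 0.137, 0.1095]
tool_rot: [3.14, 0.0, 1.734]
contact_force: [2.7, -0.4, -1.3]
gripper_width: 0.0193
grasp_force: 59.0
time: 7.05
eef_pos: [0.5736, 0.137, 0.0984]
tool_rot: [-3.141, -0.001, 1.734]
contact_force: [-0.8, -0.6, 3.9]
gripper_width: 0.0198
grasp_force: 59.4
time: 7.3
eef_pos: [0.5736, 0.1369, 0.0944]
tool_rot: [-3.14, -0.0, 1.734]
contact_force: [-0.7, -0.1, -0.9]
gripper_width: 0.0198
grasp_force: 59.2
```

```bash
python3 -m pendant '[{"dx":0,"dy":0,"dz":0.1,"ax":0,"ay":0,"az":0,"hand":0.9},{"dx":0,"dy":0,"dz":0.2,"ax":0,"ay":0,"az":0,"hand":0.9},{"dx":0,"dy":0,"dz":0.2,"ax":0,"ay":0,"az":0,"hand":0.9}]'
python3 -m pendant '[{"dx":0,"dy":0,"dz":0.15,"ax":0,"ay":0,"az":0,"hand":0.9},{"dx":0,"dy":0,"dz":0.15,"ax":0,"ay":0,"az":0,"hand":0.9}]'
```

```text
time: 7.68
eef_pos: [0.5737, 0.1369, 0.0931]
tool_rot: [-3.141, -0.0, 1.734]
contact_force: [-4.1, 0.3, 4.6]
gripper_width: 0.02
grasp_force: 59.6
time: 7.92
eef_pos: [0.5737, 0.137, 0.0926]
tool_rot: [-3.141, -0.0, 1.734]
contact_force: [-6.8, 0.6, 13.7]
gripper_width: 0.0198
grasp_force: 60.6
```

```bash
python3 -m pendant '[{"dx":0,"dy":0,"dz":-0.2,"ax":0,"ay":0,"az":0,"hand":0.9},{"dx":0,"dy":0,"dz":-0.2,"ax":0,"ay":0,"az":0,"hand":0.5},{"dx":0,"dy":0,"dz":-0.2,"ax":0,"ay":0,"az":0,"hand":0.5},{"dx":0,"dy":0,"dz":-0.2,"ax":0,"ay":0,"az":0,"hand":0.5},{"dx":0,"dy":0,"dz":-0.2,"ax":0,"ay":0,"az":0,"hand":0.5}]'
python3 -m pendant '[{"dx":0,"dy":0,"dz":-2,"ax":0,"ay":0,"az":0,"hand":0.5},{"dx":0,"dy":0,"dz":-5,"ax":0,"ay":0,"az":0,"hand":0.5},{"dx":0,"dy":0,"dz":-8,"ax":0,"ay":0,"az":0,"hand":0.5},{"dx":0,"dy":0,"dz":-11,"ax":0,"ay":0,"az":0,"hand":0.5},{"dx":0,"dy":-5,"dz":-11,"ax":0,"ay":0,"az":0,"hand":0.5},{"dx":0,"dy":-9.5,"dz":-11,"ax":0,"ay":0,"az":0,"hand":0.5},{"dx":0,"dy":-9.5,"dz":-11,"ax":0,"ay":0,"az":0,"hand":0.5},{"dx":0,"dy":-9.5,"dz":-11,"ax":0,"ay":0,"az":0,"hand":0.5}]'
python3 - <<'E'
from h import *
import cv2
im=robot.snapshot("wrist");c=robot.calibration("wrist");np.save("w4.npy",c,allow_pickle=True)
s=robot.sense();print(s["time"],s["eef_pos"],s["tool_rot"])
v=[.64763,.14898,.1629];w=v[2]
for P in[(-.17,.059,.062),(-.17,-.059,.062),(-.075,.07,.083),(-.075,-.07,.083)]:
    p=proj(c,(v[0]+np.cos(w)*P[0]-np.sin(w)*P[1],v[1]+np.sin(w)*P[0]+np.cos(w)*P[1],P[2]));print(P,p.round(1));cv2.circle(im,(int(p[0]),int(p[1])),2,(0,0,255),-1)
cv2.imwrite("pics/w4.png",cv2.convertScaleAbs(im,alpha=1.3))
E
```

```text
time: 8.55
eef_pos: [0.5743, 0.1367, 0.0935]
tool_rot: [3.141, 0.0, 1.734]
contact_force: [-0.5, -0.4, 0.3]
gripper_width: 0.0426
grasp_force: 0.0
time: 9.55
eef_pos: [0.4813, 0.1216, 0.204]
tool_rot: [3.14, -0.0, 1.734]
contact_force: [0.4, -0.1, -0.1]
gripper_width: 0.0427
grasp_force: 0.0
9.6 [0.48162521 0.12162306 0.20392406] [ 3.13992933e+00 -6.90436558e-05  1.73366200e+00]
(-0.17, 0.059, 0.062) [317.6 112.8]
(-0.17, -0.059, 0.062) [318.1 259.8]
(-0.075, 0.07, 0.083) [459.8  97.1]
(-0.075, -0.07, 0.083) [440.4 284.5]
```

View pics/w4.png

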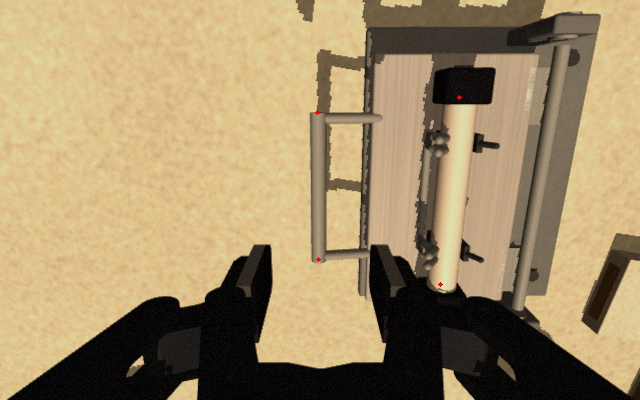

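The lamp lies in the clip, with its upper cap at (463,85) and the tube on the predicted seat line. The handle bar at (318,113)–(318,260) matches my fit and sits between the fingers. I'll check the tube's centreline numerically, then grip the handle.

```bash
python3 - <<'E'
from h import *
import cv2
g=cv2.cvtColor(cv2.imread("pics/w4.png"),cv2.COLOR_BGR2GRAY).astype(int)
for r in(170,200):print(r,g[r-1:r+2,430:482].mean(0).astype(int).tolist())
E
python3 -m pendant '[{"dx":0,"dy":-0.1,"dz":4,"ax":0,"ay":0,"az":0,"hand":0.62},{"dx":0,"dy":-0.15,"dz":8,"ax":0,"ay":0,"az":0,"hand":0.62},{"dx":0,"dy":-0.15,"dz":10,"ax":0,"ay":0,"az":0,"hand":0.62},{"dx":0,"dy":-0.15,"dz":12,"ax":0,"ay":0,"az":0,"hand":0.62},{"dx":0,"dy":-0.15,"dz":13.5,"ax":0,"ay":0,"az":0,"hand":0.62},{"dx":0,"dy":-0.15,"dz":14.2,"ax":0,"ay":0,"az":0,"hand":0.62},{"dx":0,"dy":-0.15,"dz":14.2,"ax":0,"ay":0,"az":0,"hand":0.62}]' 30
```

```text
170 [118, 82, 79, 81, 80, 79, 72, 59, 81, 99, 116, 128, 142, 151, 164, 172, 180, 187, 190, 197, 201, 203, 206, 210, 210, 212, 216, 215, 212, 213, 209, 210, 208, 206, 205, 200, 193, 184, 171, 152, 155, 171, 167, 164, 161, 165, 168, 170, 168, 168, 168, 170]
200 [83, 83, 79, 73, 60, 74, 97, 112, 126, 140, 153, 164, 172, 181, 187, 192, 196, 201, 205, 208, 210, 214, 216, 214, 215, 214, 213, 211, 211, 205, 207, 202, 197, 192, 178, 159, 119, 99, 146, 166, 165, 167, 168, 170, 168, 168, 168, 170, 168, 168, 168, 175]
time: 10.48
eef_pos: [0.479, 0.1212, 0.0613]
tool_rot: [-3.141, 0.0, 1.734]
contact_force: [0.1, 0.3, -0.4]
gripper_width: 0.0323
grasp_force: 0.0
```

```bash
python3 -m pendant '[{"dx":0,"dy":0,"dz":0,"ax":0,"ay":0,"az":0,"hand":1},{"dx":0,"dy":0,"dz":0,"ax":0,"ay":0,"az":0,"hand":1},{"dx":0,"dy":0,"dz":0,"ax":0,"ay":0,"az":0,"hand":1},{"dx":0,"dy":0,"dz":0,"ax":0,"ay":0,"az":0,"hand":1}]' 30
python3 -m pendant '[{"dx":0,"dy":0.02,"dz":-0.75,"ax":0,"ay":0,"az":0,"hand":1},{"dx":0,"dy":0.07,"dz":-1.5,"ax":0,"ay":0,"az":0,"hand":1},{"dx":0,"dy":0.26,"dz":-2.95,"ax":0,"ay":0,"az":0,"hand":1},{"dx":0,"dy":0.26,"dz":-2.95,"ax":0,"ay":0,"az":0,"hand":1}]'
```

```text
time: 10.98
eef_pos: [0.4798, 0.1214, 0.0622]
tool_rot: [3.14, -0.0, 1.734]
contact_force: [1.4, 1.5, 3.0]
gripper_width: 0.0109
grasp_force: 29.5
time: 11.48
eef_pos: [0.4823, 0.1217, 0.0918]
tool_rot: [3.14, -0.0, 1.734]
contact_force: [4.4, 0.8, -3.7]
gripper_width: 0.011
grasp_force: 29.8
```

```bash
python3 -m pendant '[{"dx":0,"dy":0.32,"dz":-1.45,"ax":0,"ay":0,"az":0,"hand":1},{"dx":0,"dy":0.77,"dz":-2.86,"ax":0,"ay":0,"az":0,"hand":1},{"dx":0,"dy":1.33,"dz":-4.23,"ax":0,"ay":0,"az":0,"hand":1},{"dx":0,"dy":2.02,"dz":-5.55,"ax":0,"ay":0,"az":0,"hand":1},{"dx":0,"dy":2.81,"dz":-6.8,"ax":0,"ay":0,"az":0,"hand":1},{"dx":0,"dy":3.72,"dz":-7.98,"ax":0,"ay":0,"az":0,"hand":1},{"dx":0,"dy":4.72,"dz":-9.07,"ax":0,"ay":0,"az":0,"hand":1},{"dx":0,"dy":4.72,"dz":-9.07,"ax":0,"ay":0,"az":0,"hand":1}]'
```

```text
time: 12.48
eef_pos: [0.5257, 0.129, 0.1826]
tool_rot: [-3.136, -0.0, 1.734]
contact_force: [-10.0, -0.8, 5.4]
gripper_width: 0.0106
grasp_force: 29.7
```

```bash
python3 -m pendant '[{"dx":0,"dy":1.09,"dz":-1.0,"ax":0,"ay":0,"az":0,"hand":1},{"dx":0,"dy":2.27,"dz":-1.91,"ax":0,"ay":0,"az":0,"hand":1},{"dx":0,"dy":3.52,"dz":-2.7,"ax":0,"ay":0,"az":0,"hand":1},{"dx":0,"dy":4.84,"dz":-3.39,"ax":0,"ay":0,"az":0,"hand":1},{"dx":0,"dy":6.21,"dz":-3.95,"ax":0,"ay":0,"az":0,"hand":1},{"dx":0,"dy":6.21,"dz":-3.95,"ax":0,"ay":0,"az":0,"hand":1}]'
```

```text
time: 13.22
eef_pos: [0.5901, 0.1397, 0.2244]
tool_rot: [3.14, -0.001, 1.734]
contact_force: [-6.3, 0.3, 13.4]
gripper_width: 0.0108
grasp_force: 32.2
```

```bash
python3 -m pendant '[{"dx":0,"dy":0.7,"dz":-0.45,"ax":0,"ay":0,"az":0,"hand":1},{"dx":0,"dy":1.41,"dz":-0.7,"ax":0,"ay":0,"az":0,"hand":1},{"dx":0,"dy":2.13,"dz":-0.85,"ax":0,"ay":0,"az":0,"hand":1},{"dx":0,"dy":2.86,"dz":-1.0,"ax":0,"ay":0,"az":0,"hand":1},{"dx":0,"dy":3.6,"dz":-1.1,"ax":0,"ay":0,"az":0,"hand":1},{"dx":0,"dy":4.33,"dz":-1.2,"ax":0,"ay":0,"az":0,"hand":1},{"dx":0,"dy":5.07,"dz":-1.22,"ax":0,"ay":0,"az":0,"hand":1},{"dx":0,"dy":5.7,"dz":-1.23,"ax":0,"ay":0,"az":0,"hand":1},{"dx":0,"dy":5.7,"dz":-1.23,"ax":0,"ay":0,"az":0,"hand":1},{"dx":0,"dy":5.7,"dz":-1.23,"ax":0,"ay":0,"az":0,"hand":1}]'
python3 - <<'E'
from h import *
import cv2
im=robot.snapshot("wrist");t=robot.snapshot("scene")
a=cv2.convertScaleAbs(im,alpha=1.3);b=cv2.resize(t[170:280,280:440],(640,440),interpolation=cv2.INTER_CUBIC)
cv2.imwrite("pics/end.png",cv2.resize(np.vstack([a,b]),(457,600)))
s=robot.sense();print(s["eef_pos"],s["tool_rot"],s["contact_force"],s["grasp_force"],np.abs(s["joint_velocities"]).max())
e=s["eef_pos"][:2]-np.array([.64763,.14898]);print("X",e@[np.cos(.1629),np.sin(.1629)])
E
```

```text
time: 14.48
eef_pos: [0.6461, 0.1489, 0.2337]
tool_rot: [3.141, -0.001, 1.734]
contact_force: [-2.7, 3.3, 5.8]
gripper_width: 0.0108
grasp_force: 32.1
[0.64582937 0.14889362 0.23369339] [ 3.14106625e+00 -5.05151554e-04  1.73391879e+00] [-2.31272154  2.82179265  4.92348391] 32.13694989681244 0.004270377373616623
X -0.001790797407310709
```

View pics/end.png

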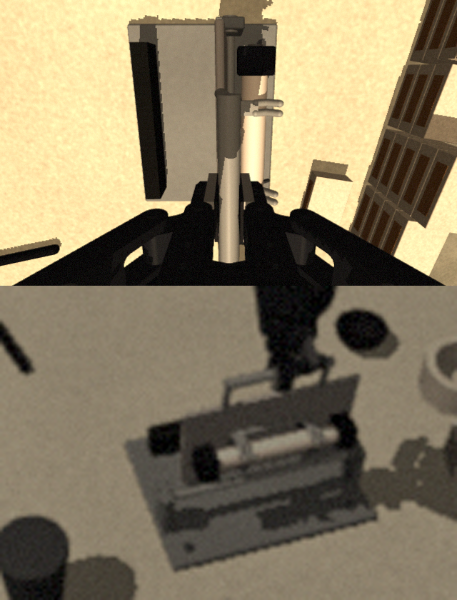

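The picture shows the flap upright with the bar held between the pads, and the lamp clipped on the far side at about (275,445). The flap is about 0.01 rad from vertical and still.

```bash
python3 -m pendant '[{"dx":0,"dy":0.1,"dz":0,"ax":0,"ay":0,"az":0,"hand":1},{"dx":0,"dy":0.1,"dz":0,"ax":0,"ay":0,"az":0,"hand":1},{"dx":0,"dy":0.1,"dz":0,"ax":0,"ay":0,"az":0,"hand":1},{"dx":0,"dy":0.1,"dz":0,"ax":0,"ay":0,"az":0,"hand":1}]' && python3 -c "
from station import robot
print(robot.finish_job())"
```

```text
time: 15.08
eef_pos: [0.6466, 0.149, 0.2337]
tool_rot: [3.141, -0.001, 1.734]
contact_force: [-1.0, 2.4, 3.9]
gripper_width: 0.0107
grasp_force: 32.1
the job is handed in; nothing more can be done
None
```

I clipped the lamp in and let go, swung the flap to within about 0.01 rad of upright by my own measurement, and handed the job in at about 15 s still gripping the handle; no verdict was returned.

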